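Read a slide test through the hand magnifier

TASK

The slide test on the rotator is ready to be read: lift the clear cover off it and lower it, right way up, onto the bare bench beside the rotator. Then pick up the rectangular magnifier, carry it over the clutter and finish while still holding it level and still about 3 cm above the slide, lens centred over the slide and its long side along the slide's long side, so that all three rings show through it. Do not touch the slide or let the magnifier rest on anything, and do not drop the cover or knock anything else on the bench about.

Things in the scene. Friction and masses are not known exactly. Their poses are not given: they have to be found in the camera images.
- rotator: Slide rotator, fixed on the bench, switched off: white housing 240 x 210 mm (x, y), grey control ledge on the robot's side reaching 166 mm from the centre, and a square 220 mm platform on top: black mat 107 mm above the bench, edged by a lip 3 mm thick that stands 6 mm above the mat. Origin at the centre of its underside; x points away from the ledge, z up.
- slide: White reaction slide with three ring marks in a row, 76 mm long (its x), 26 mm wide (y), 4 mm thick, lying loose on the rotator's mat under the cover. Origin at the centre of its underside.
- slide_top (a point): Centre of the slide's top face, 4 mm above its origin; same axes as the slide.
- cover: Clear plastic cover standing over the slide on the mat: an upside-down box, outside 150 (x) x 100 (y) x 45 mm tall, 3 mm walls, about 0.14 kg, loose, with a grey round knob on top. Origin at the centre of its open underside, z up. The bench to the robot's left of the rotator, nearer than the carton, is bare and has room for it.
- cover_knob (a point): Middle of the cover's knob, on the cover's vertical axis and 62 mm above its underside: an upright cylinder 28 mm in diameter from 51 to 73 mm above the underside, on a thinner 6 mm neck on the cover's flat top at 45 mm.
- magnifier: Hand magnifier lying flat on the robot's right, beyond the tube rack, about 0.1 kg: straight black handle 22 mm wide, 16 mm thick, from 79 mm behind the origin to 26 mm ahead; then a short neck and a frame 112 (x) x 62 x 12 mm round a clear lens. Origin on the handle's underside, a good place to grip; x points along the handle to the lens, z up. Gripped firmly it does not sag.
- lens (a point): Centre of the lens, level with the underside of its frame: 90 mm ahead of the magnifier's origin along its x; same axes.
- rack: White tube rack with stoppered tubes, loose, 200 (x) x 60 (y) x 120 mm tall, standing between the rotator and the magnifier. Origin at the centre of its underside.
- dropper_a: Amber dropper bottle, 30 mm across, 85 mm tall, loose. Origin at the centre of its underside.
- dropper_b: A second dropper bottle, the same.
- jar: Specimen jar with a white screw lid, 60 mm across, 69 mm tall, loose. Origin at the centre of its underside.
- timer: Small white timer lying on the bench, 60 x 70 x 22 mm, loose. Origin at the centre of its underside.
- marker: Marker pen lying on the bench, 130 mm long (x), 13 mm thick, loose. Origin on its underside near the middle.
- carton: Cardboard kit box, 100 x 150 x 62 mm (x, y, z), loose. Origin at the centre of its underside.
Not all that is in view belongs to the job. Of the things shaped like the timer, the white one is meant.

How it is judged:
On the way, in this order (a step that is already met when the one before it is completed fails the run):
1. the cover stands right way up on the bench, clear of the rotator and let go (height (world z) of cover below 0.008 m and angle between cover's own z axis and vertical below 0.1 rad and horizontal distance between cover and rotator above 0.15 m and contact force between cover and the fingers below 0.1 N and linear speed of cover below 0.03 m/s), for 0.2 s.
2. the magnifier is lifted off the bench in the gripper (height (world z) of magnifier above 0.05 m and contact force between magnifier and the fingers above 0.5 N), for 0.1 s.
At the end, for the whole second after the job is handed in: Magnifier still held, still, level within 9 deg, touching nothing else, its frame 12 to 50 mm above the slide, lens centred within 11 mm, long sides parallel within 9 deg; slide not shifted (8 mm); cover released, upright and at rest on the bench, over 150 mm from the rotator's centre (all of step 1 and contact force between magnifier and the fingers above 0.5 N and contact force between magnifier and rotator below 0.05 N and contact force between magnifier and slide below 0.05 N and contact force between magnifier and cover below 0.05 N and contact force between magnifier and rack below 0.05 N and contact force between magnifier and dropper_a below 0.05 N and contact force between magnifier and dropper_b below 0.05 N and contact force between magnifier and jar below 0.05 N and contact force between magnifier and timer below 0.05 N and contact force between magnifier and marker below 0.05 N and contact force between magnifier and carton below 0.05 N and x of lens in the frame of slide_top between -0.011 and 0.011 m and y of lens in the frame of slide_top between -0.011 and 0.011 m and z of lens in the frame of slide_top between 0.012 and 0.05 m and angle between the x axis of magnifier and the x axis of slide, either way round below 0.16 rad and angle between magnifier's own z axis and vertical below 0.16 rad and linear speed of magnifier below 0.02 m/s and angular speed of magnifier below 0.15 rad/s and height (world z) of slide above 0.1 m and distance of slide from where it was at the start of the episode below 0.008 m and angle between slide's own z axis and vertical below 0.08 rad); the arm keeps its last pose, push and grip.
It fails at once if the slide is touched by the magnifier or the robot (contact force between slide and magnifier above 0.3 N or contact force between slide and the arm above 0.3 N or contact force between slide and the fingers above 0.3 N).
It fails at once if the cover is dropped or thrown (moves faster than 0.6 m/s out of the gripper) (contact force between cover and the fingers below 0.1 N and linear speed of cover above 0.6 m/s).
It fails at once if another thing on the bench is knocked about (moved more than 20 mm or tipped more than 17 degrees) (distance of any of rack, dropper_a, dropper_b, jar, timer, marker, carton from where it was at the start of the episode above 0.02 m or angle between any of rack, dropper_a, dropper_b, jar, timer, marker, carton's own z axis and vertical above 0.3 rad).
It also fails if it takes over 64 s, if anything falls off the work surface, if the arm or the gripper's body presses on something with over 40 N, if the wrist force passes 120 N, or if a joint passes its speed limit or range.

ROBOT

A 6-joint arm with a two-finger parallel gripper is mounted at the origin on the work surface. World frame = base frame: x ahead of the robot, y to its left, z up, the work surface at z = 0. Lengths are in m, angles in rad, forces in N, time in s.
With the tool pointing down it reaches from about 0.225 to 0.875 m from the base axis. Payload 3.4 kg.
Tool frame: the origin (TCP) lies at the very end of the fingers, on their centre line; the grasp point (between the pads) lies 19 mm behind it (manip.grasp_offset is the distance from the TCP to the grasp point, in m); x points along the fingers, y is the direction in which the jaws open and shut, and the axes are right-handed (so a half turn about x gives the same grasp; the last joint's range is limited). The gripper opens to 85 mm and grips with 20 to 120 N. Pads are 22 mm wide; open, the fingers measure 114 mm over their backs; the gripper's body (76 mm by 85 mm) begins 54 mm behind the grasp point. The pads swing forward as they close: fully open they stand 13 mm farther back than shut.
Start: joints at [-1.333, 0.276, 1.505, -0, 1.361, -0.121], TCP at [0.202, -0.538, 0.231] pointing down, gripper open.
Joint ranges: [-2.89, 2.89], [-0.75, 2.08], [0.22, 2.7], [-1.18, 4.32], [0.11, 2.71], [-2.7, 2.7]. Speed limits (rad/s): [2.57, 2.57, 3.14, 3.14, 3.14, 3.14].

INTERFACE

Orientations are given as a unit quaternion [w, x, y, z].
In Python, from rig import manip gives the robot as it stands.
- The arm moves only by the tool step_arm, never from a script. Its argument "increments" is a list of rows, each an object with "grip": the opening, from 0 (shut) to 1 (fully open); "delta_pos": the shift along the world's x, y, z in m, a list of three; "twist": the turn about the world's z in degrees. A call has 1 to 10 rows; each row shifts and turns the commanded pose from where the row before left it; what a row does not reach is not made up. A row lasts 1/12 s, in which the tool goes at most 41.7 mm and 7.16 degrees, less where a joint would pass 70% of its speed; a pose out of reach is approached as far as the arm can. A call with a gripper value outside its range is refused whole. The fingers move at their own pace and stop on an object; "force" is the grip in N (left out, the last holds). Time passes only in rows, so rows that do not move let the fingers close. It gives the time, the measured TCP pose, the force and the opening at its end, in the units of the state.
- manip.get_state(): the state, without advancing time (a new reading comes with each control period).
- manip.get_image(name): name is "scene" or "top" or "wrist"; returns a dict with "img" (480x640x3 uint8, red, green, blue), "fx", "fy", "cx", "cy" (pixels), "rvec" (rotation vector, rad) and "tvec" (3), from world to camera coordinates, as OpenCV has them; the wrist camera has in their place "mount" (4x4, takes a point from camera to tool coordinates, whose origin is the TCP and whose axes are the tool frame's). Camera axes: x right, y down, z forward; pixel columns grow to the right and rows downward; lengths in m; the calibration is good to about 2 mm. A picture is of the moment at which its call begins: read the wrist's pose just before it. There is no depth.
- manip.sign_off(): hands the job in, once; it reports no verdict.
The state is a dict: "clock": time; "qpos": joint angles; "qd": joint speeds; "effort": joint torques, N m; "position": TCP position; "ee_rot": TCP orientation; "contact_force": force on the tool from outside, world axes, zero at the start; "moment": the same for the moment, N m; "width": finger opening in m.
Only numpy, scipy, OpenCV 4.12 (cv2) and the standard library are available. Lean on these libraries where they do the work, as an engineer would, in place of code of your own. Each camera call takes 0.05 s, during which the arm holds its last target. There are 200 camera calls.

## Working session

There is one attempt and no reset: what is moved stays moved. The work goes in short steps, Python scripts to look and compute and a tool call to move; the robot and the scene stay as the last step left them, time stands still between calls to the robot, and variables do not carry over. Pictures are saved under pics/ and viewed, about 8 in all and at most 12, crops included, and the job is handed in when it is done.

Besides the shell and the picture viewer there is one more tool, called after ">>>" by a JSON object that holds its "method" and its "body", one argument or row to a line. step_arm: Moves the arm, as the interface text tells. Its arguments: {"type":"object","properties":{"increments":{"type":"array"},"force":{"type":"number"}},"required":["increments"]}

```bash
mkdir -p pics; cat > h.py <<'E'
import numpy as np, cv2
from rig import manip
def cam(n):
    d=manip.get_image(n); return d
def save(n,f,crop=None,s=1):
    d=cam(n); im=d["img"][:,:,::-1]
    if crop: x0,y0,x1,y1=crop; im=im[y0:y1,x0:x1]
    cv2.imwrite("pics/"+f,cv2.resize(im,None,fx=s,fy=s,interpolation=cv2.INTER_CUBIC)); return d
def ray(d,px,z,st=None):
    K=np.array([[d["fx"],0,d["cx"]],[0,d["fy"],d["cy"]],[0,0,1]])
    r=np.linalg.inv(K)@np.array([px[0],px[1],1.])
    if "mount" in d:
        from scipy.spatial.transform import Rotation as R
        q=st["ee_rot"]; T=np.eye(4); T[:3,:3]=R.from_quat([q[1],q[2],q[3],q[0]]).as_matrix(); T[:3,3]=st["position"]
        M=T@np.array(d["mount"]); o=M[:3,3]; v=M[:3,:3]@r
    else:
        Rm=cv2.Rodrigues(np.array(d["rvec"],float))[0]; t=np.array(d["tvec"],float).ravel(); o=-Rm.T@t; v=Rm.T@r
    return o+v*(z-o[2])/v[2]
E
python3 - <<'E'
from h import *
import pickle
a=save("top","top1.png"); b=save("scene","scene1.png")
pickle.dump((a,b),open("c.pkl","wb"))
print(manip.get_state(), manip.grasp_offset)
for d in (a,b):
    print({k:v for k,v in d.items() if k!="img"})
E
```

```text
{'clock': 0.1, 'qpos': array([-1.33299896e+00,  2.76546512e-01,  1.50598742e+00,  2.25876541e-05,
        1.36068198e+00, -1.21041524e-01]), 'qd': array([-0.00164492, -0.00091297, -0.00368847, -0.00179753,  0.00065867,
       -0.00094886]), 'effort': array([ 1.95579858e-03, -4.17702305e+01, -2.46404636e+01, -1.30672984e-04,
        5.75710146e-03,  1.05646222e-05]), 'position': array([ 0.20180573, -0.53794075,  0.2305254 ]), 'ee_rot': array([-0.12561405, -0.6957303 , -0.12676082,  0.69578168]), 'contact_force': array([-0.20907827, -0.14973838, -0.16950428]), 'moment': array([-0.00089494, -0.00292538, -0.03446445]), 'width': 0.08532281614711724} 0.0187
{'fx': 462.6855202568769, 'fy': 462.6855202568769, 'cx': 313.7186305985738, 'cy': 236.06762198823276, 'rvec': array([ 2.13184094, -2.10843649,  0.1775674 ]), 'tvec': array([0.05946015, 0.5142312 , 1.09309818])}
{'fx': 588.7240918190656, 'fy': 588.7240918190656, 'cx': 317.5220446392092, 'cy': 246.87977202795693, 'rvec': array([ 1.95424479,  1.7715661 , -0.55600815]), 'tvec': array([-0.08569679, -0.33824752,  1.80956824])}
```

View pics/top1.png

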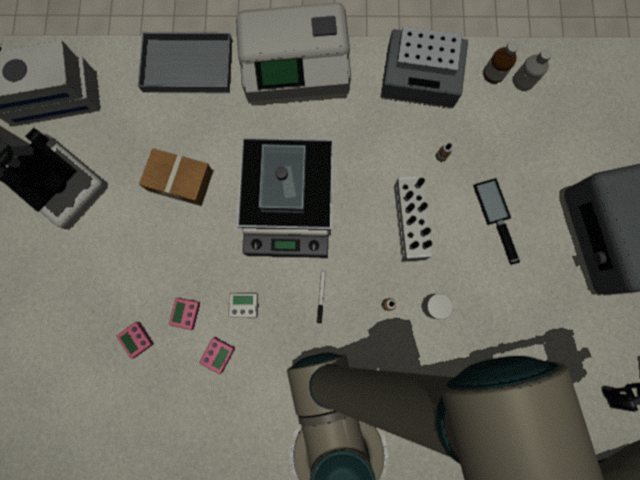

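View pics/scene1.png

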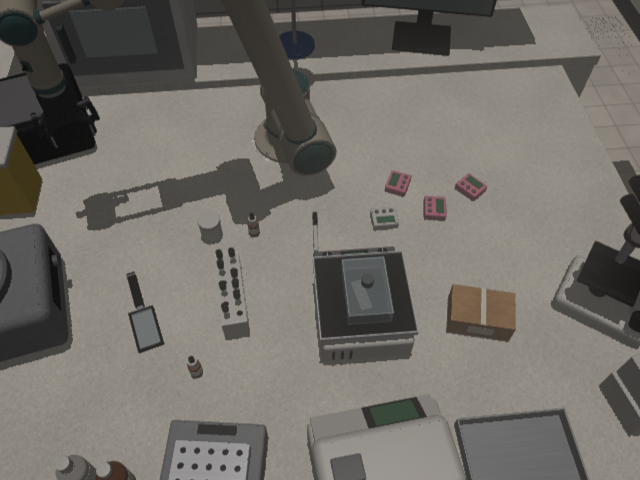

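The top view shows the cover knob at about (282,173), the slide at (289,188), the magnifier lens at (493,201) and its handle at (508,243), the rack at (414,218), the carton at (176,175), and the white timer at (243,305). The three pink timers are decoys. Bare bench lies left of the rotator at about (190,235).

```bash
python3 - <<'E'
from h import *
import pickle
a,b=pickle.load(open("c.pkl","rb"))
im=a["img"][:,:,::-1]; c=lambda i,x0,y0,x1,y1,s:cv2.resize(i[y0:y1,x0:x1],None,fx=s,fy=s,interpolation=cv2.INTER_CUBIC)
A=c(im,235,135,335,235,5); B=c(im,465,170,525,270,5)
cv2.imwrite("pics/crop1.png",np.clip(np.hstack([A,B])*1.5,0,255).astype(np.uint8))
P=lambda n,p,z:print(n,ray(a,p,z).round(3))
P("knob",(282,173),.107+.073)
for p in [(242,140),(331,140),(239,227),(331,227)]: P("plat",p,.113)
for p in [(262,145),(305,145),(260,211),(304,211)]: P("covtop",p,.152)
P("slide",(289,188),.111)
P("lens",(493,201),.006);P("handle end",(516,262),.012)
for p in [(400,179),(424,179),(405,259),(431,257)]: P("rack",p,.1)
for p in [(152,149),(211,164),(140,186),(200,204)]: P("carton",p,.062)
P("dropper",(444,153),.06);P("dropper",(389,303),.06);P("jar",(438,305),.069);P("timer",(243,305),.02);P("marker",(321,296),.01)
E
```

```text
knob [0.631 0.136 0.18 ]
plat [0.736 0.24  0.113]
plat [0.737 0.025 0.113]
plat [0.521 0.239 0.113]
plat [0.523 0.024 0.113]
covtop [0.708 0.186 0.152]
covtop [0.709 0.086 0.152]
covtop [0.551 0.186 0.152]
covtop [0.552 0.086 0.152]
slide [0.617 0.124 0.111]
lens [ 0.617 -0.395  0.006]
handle end [ 0.459 -0.441  0.012]
rack [ 0.645 -0.141  0.1  ]
rack [ 0.645 -0.198  0.1  ]
rack [ 0.452 -0.148  0.1  ]
rack [ 0.457 -0.209  0.1  ]
carton [0.731 0.477 0.062]
carton [0.692 0.325 0.062]
carton [0.633 0.5   0.062]
carton [0.589 0.347 0.062]
dropper [ 0.726 -0.259  0.06 ]
dropper [ 0.352 -0.115  0.06 ]
jar [ 0.348 -0.229  0.069]
timer [0.344 0.238 0.02 ]
marker [0.369 0.046 0.01 ]
```

View pics/crop1.png

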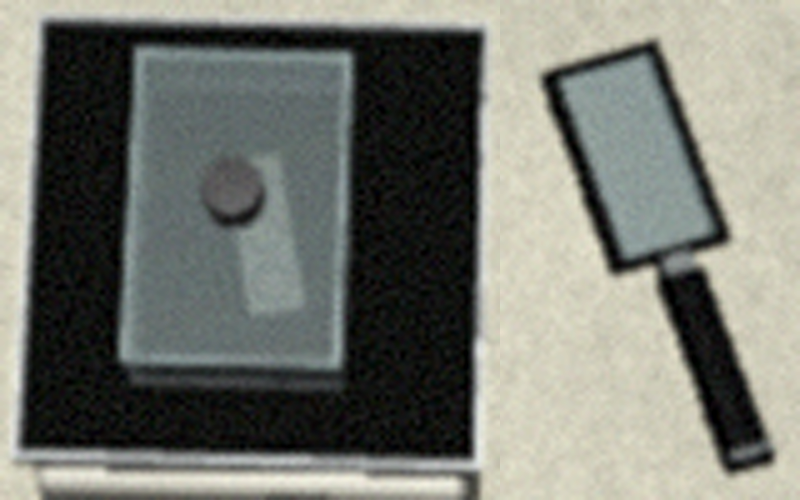

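The crop shows the cover square to the platform, the slide turned about 10° under it, and the magnifier pointing ahead with a yaw of about 16°. The sizes check out: cover 157x100 mm, platform 215 mm, and rack about 195x60 mm. I'll move above the knob.

>>> {"method": "step_arm", "body": {
  "increments": [
    {"grip": 1,"delta_pos": [0.0214,0.0337,0.001],"twist": -1},
    {"grip": 1,"delta_pos": [0.0214,0.0337,0.001],"twist": -1},
    {"grip": 1,"delta_pos": [0.0214,0.0337,0.001],"twist": -1},
    {"grip": 1,"delta_pos": [0.0214,0.0337,0.001],"twist": -1},
    {"grip": 1,"delta_pos": [0.0214,0.0337,0.001],"twist": -1},
    {"grip": 1,"delta_pos": [0.0214,0.0337,0.001],"twist": -1},
    {"grip": 1,"delta_pos": [0.0214,0.0337,0.001],"twist": -1},
    {"grip": 1,"delta_pos": [0.0214,0.0337,0.001],"twist": -1},
    {"grip": 1,"delta_pos": [0.0214,0.0337,0.001],"twist": -1},
    {"grip": 1,"delta_pos": [0.0214,0.0337,0.001],"twist": -1}
  ],
  "force": 30
}}

```text
clock: 0.93
position: [0.4163, -0.1995, 0.2412]
ee_rot: [-0.065, -0.704, -0.065, 0.704]
contact_force: [0.5, -0.8, -0.8]
width: 0.0851
```

>>> {"method": "step_arm", "body": {
  "increments": [
    {"grip": 1,"delta_pos": [0.0214,0.0337,0.001],"twist": -1},
    {"grip": 1,"delta_pos": [0.0214,0.0337,0.001],"twist": -1},
    {"grip": 1,"delta_pos": [0.0214,0.0337,0.001],"twist": -1},
    {"grip": 1,"delta_pos": [0.0214,0.0337,0.001],"twist": -1},
    {"grip": 1,"delta_pos": [0.0214,0.0337,0.001],"twist": -1},
    {"grip": 1,"delta_pos": [0.0214,0.0337,0.001],"twist": -1},
    {"grip": 1,"delta_pos": [0.0214,0.0337,0.001],"twist": -1},
    {"grip": 1,"delta_pos": [0.0214,0.0337,0.001],"twist": -1},
    {"grip": 1,"delta_pos": [0.0214,0.0337,0.001],"twist": -1},
    {"grip": 1,"delta_pos": [0,0,0],"twist": -1}
  ]
}}

```text
clock: 1.77
position: [0.6118, 0.1083, 0.2491]
ee_rot: [0.003, 0.708, 0.007, -0.706]
contact_force: [0.4, -0.6, 0.7]
width: 0.0854
```

```bash
python3 - <<'E'
from h import *
import pickle
st=manip.get_state(); d=save("wrist","w1.png"); pickle.dump((d,st),open("w1.pkl","wb"))
print(st["position"],st["qpos"],np.array(d["mount"]).round(3),d["fx"])
E
```

```text
[0.61183213 0.10829526 0.2491198 ] [0.06070312 0.33597517 1.37263604 0.00437345 1.43062446 1.6167836 ] [[-0.    -0.297  0.955 -0.144]
 [ 1.    -0.001  0.    -0.001]
 [ 0.001  0.955  0.297 -0.076]
 [ 0.     0.     0.     1.   ]] 340.9685302529175
```

View pics/w1.png

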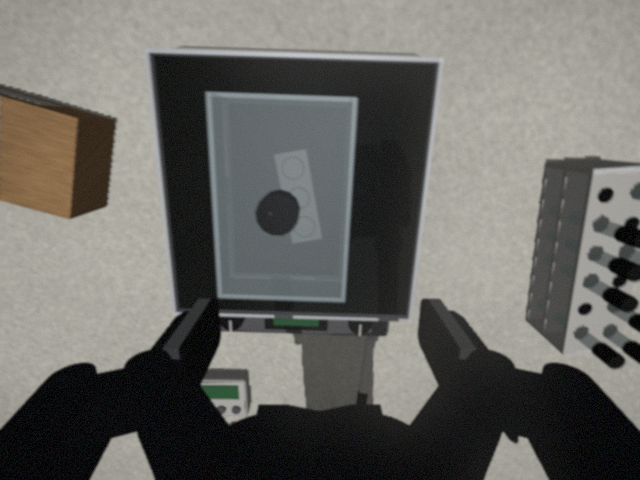

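The wrist view shows the knob's top face centred at about (278,212), and the slide's three rings through the cover. I'll check the knob from this second view.

```bash
python3 - <<'E'
from h import *
import pickle
d,st=pickle.load(open("w1.pkl","rb"))
print("knob",ray(d,(278,212),.178,st))
for p in [(206,92),(357,98),(219,300),(344,302)]: print(ray(d,p,.152,st).round(4))
for p in [(273,154),(307,149),(321,239),(293,243)]: print("slide",ray(d,p,.111,st).round(4))
E
```

```text
knob [0.63799864 0.13669715 0.178     ]
[0.7117 0.1853 0.152 ]
[0.7094 0.0863 0.152 ]
[0.5606 0.1878 0.152 ]
[0.5604 0.0896 0.152 ]
slide [0.6703 0.148  0.111 ]
slide [0.6746 0.1206 0.111 ]
slide [0.5992 0.1082 0.111 ]
slide [0.5952 0.1325 0.111 ]
```

>>> {"method": "step_arm", "body": {
  "increments": [
    {"grip": 1,"delta_pos": [0.013,0.017,0]},
    {"grip": 1,"delta_pos": [0.013,0.017,0]},
    {"grip": 1,"delta_pos": [0,0,-0.02]},
    {"grip": 1,"delta_pos": [0,0,-0.02]},
    {"grip": 1,"delta_pos": [0,0,0]},
    {"grip": 1,"delta_pos": [0,0,0]},
    {"grip": 1,"delta_pos": [0,0,0]}
  ]
}}

```text
schema error: expected keys grip, delta_pos, twist
```

>>> {"method": "step_arm", "body": {
  "increments": [
    {"grip": 1,"delta_pos": [0.013,0.017,0],"twist": 0},
    {"grip": 1,"delta_pos": [0.013,0.017,0],"twist": 0},
    {"grip": 1,"delta_pos": [0,0,-0.02],"twist": 0},
    {"grip": 1,"delta_pos": [0,0,-0.02],"twist": 0},
    {"grip": 1,"delta_pos": [0,0,0],"twist": 0},
    {"grip": 1,"delta_pos": [0,0,0],"twist": 0},
    {"grip": 1,"delta_pos": [0,0,0],"twist": 0}
  ]
}}

```text
clock: 2.4
position: [0.6346, 0.135, 0.2112]
ee_rot: [0.003, 0.707, 0.003, -0.707]
contact_force: [-0.1, -0.1, -0.2]
width: 0.0855
```

>>> {"method": "step_arm", "body": {
  "increments": [
    {"grip": 1,"delta_pos": [0.0005,0.0015,-0.015],"twist": 0},
    {"grip": 1,"delta_pos": [0,0,-0.015],"twist": 0},
    {"grip": 1,"delta_pos": [0,0,-0.015],"twist": 0},
    {"grip": 1,"delta_pos": [0,0,-0.01],"twist": 0},
    {"grip": 1,"delta_pos": [0,0,0],"twist": 0},
    {"grip": 0.6,"delta_pos": [0,0,0],"twist": 0},
    {"grip": 0.4,"delta_pos": [0,0,0],"twist": 0},
    {"grip": 0.2,"delta_pos": [0,0,0],"twist": 0},
    {"grip": 0.1,"delta_pos": [0,0,0],"twist": 0},
    {"grip": 0.1,"delta_pos": [0,0,0],"twist": 0}
  ],
  "force": 30
}}

```text
clock: 3.23
position: [0.6355, 0.1373, 0.1563]
ee_rot: [0.004, 0.708, 0.003, -0.707]
contact_force: [-0.7, 0.3, 1.0]
width: 0.027
```

>>> {"method": "step_arm", "body": {
  "increments": [
    {"grip": 0.1,"delta_pos": [0,0,0],"twist": 0},
    {"grip": 0.1,"delta_pos": [0,0,0],"twist": 0},
    {"grip": 0.1,"delta_pos": [0,0,0],"twist": 0},
    {"grip": 0.1,"delta_pos": [0,0,0],"twist": 0}
  ]
}}

```text
clock: 3.57
position: [0.6355, 0.1373, 0.1563]
ee_rot: [0.004, 0.708, 0.003, -0.707]
contact_force: [-1.0, -0.0, 5.3]
width: 0.0268
```

Gripped: the width is 27 mm on the 28 mm knob. I'll lift it gently.

>>> {"method": "step_arm", "body": {
  "increments": [
    {"grip": 0.1,"delta_pos": [0,0,0.005],"twist": 0},
    {"grip": 0.1,"delta_pos": [0,0,0.01],"twist": 0},
    {"grip": 0.1,"delta_pos": [0,0,0.015],"twist": 0},
    {"grip": 0.1,"delta_pos": [0,0,0.02],"twist": 0},
    {"grip": 0.1,"delta_pos": [0,0,0.02],"twist": 0},
    {"grip": 0.1,"delta_pos": [0,0,0.015],"twist": 0},
    {"grip": 0.1,"delta_pos": [0,0,0.005],"twist": 0},
    {"grip": 0.1,"delta_pos": [0,0,0],"twist": 0},
    {"grip": 0.1,"delta_pos": [0,0,0],"twist": 0}
  ]
}}

```text
clock: 4.32
position: [0.6346, 0.1374, 0.2447]
ee_rot: [-0.003, -0.707, -0.003, 0.708]
contact_force: [-1.2, -0.5, -3.1]
width: 0.0272
```

```bash
python3 - <<'E'
from h import *
import pickle
st=manip.get_state(); d=cam("wrist"); a=cam("scene"); pickle.dump((d,st),open("w2.pkl","wb"))
print(st["position"],st["contact_force"])
cv2.imwrite("pics/lift.png",np.hstack([cv2.resize(d["img"],(400,300)),cv2.resize(a["img"][150:400,230:563],(400,300))])[:,:,::-1])
E
```

```text
[0.63458319 0.13740114 0.24469113] [-1.15374606 -0.49657635 -3.11987482]
```

View pics/lift.png

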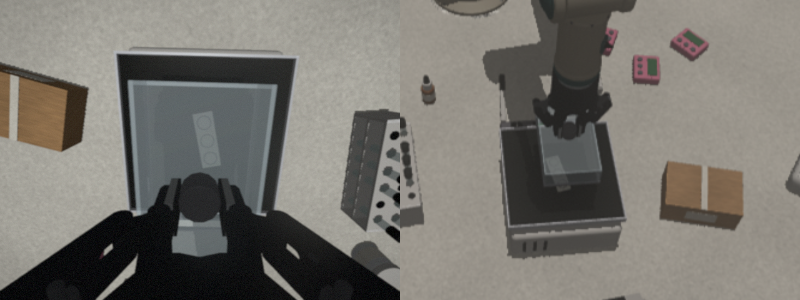

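The cover is lifted level and the slide is undisturbed on the mat. I'll carry it to the bare bench at (0.47, 0.37).

>>> {"method": "step_arm", "body": {
  "increments": [
    {"grip": 0.1,"delta_pos": [-0.005,0.008,0],"twist": 0},
    {"grip": 0.1,"delta_pos": [-0.014,0.02,0],"twist": 0},
    {"grip": 0.1,"delta_pos": [-0.02,0.028,0],"twist": 0},
    {"grip": 0.1,"delta_pos": [-0.02,0.028,0],"twist": 0},
    {"grip": 0.1,"delta_pos": [-0.02,0.028,0],"twist": 0},
    {"grip": 0.1,"delta_pos": [-0.02,0.028,0],"twist": 0},
    {"grip": 0.1,"delta_pos": [-0.02,0.028,0],"twist": 0},
    {"grip": 0.1,"delta_pos": [-0.02,0.028,0],"twist": 0},
    {"grip": 0.1,"delta_pos": [-0.018,0.025,0],"twist": 0},
    {"grip": 0.1,"delta_pos": [-0.008,0.012,0],"twist": 0}
  ]
}}

```text
clock: 5.25
position: [0.4662, 0.3735, 0.2446]
ee_rot: [-0.004, -0.706, -0.005, 0.708]
contact_force: [0.3, 0.8, -2.1]
width: 0.0268
```

>>> {"method": "step_arm", "body": {
  "increments": [
    {"grip": 0.1,"delta_pos": [0,0,-0.01],"twist": 0},
    {"grip": 0.1,"delta_pos": [0,0,-0.02],"twist": 0},
    {"grip": 0.1,"delta_pos": [0,0,-0.027],"twist": 0},
    {"grip": 0.1,"delta_pos": [0,0,-0.027],"twist": 0},
    {"grip": 0.1,"delta_pos": [0,0,-0.027],"twist": 0},
    {"grip": 0.1,"delta_pos": [0,0,-0.027],"twist": 0},
    {"grip": 0.1,"delta_pos": [0,0,-0.025],"twist": 0},
    {"grip": 0.1,"delta_pos": [0,0,-0.015],"twist": 0},
    {"grip": 0.1,"delta_pos": [0,0,-0.007],"twist": 0},
    {"grip": 0.1,"delta_pos": [0,0,0],"twist": 0}
  ]
}}

```text
clock: 6.08
position: [0.4691, 0.3687, 0.0578]
ee_rot: [-0.004, -0.706, -0.002, 0.709]
contact_force: [-0.4, -0.5, -2.0]
width: 0.0268
```

>>> {"method": "step_arm", "body": {
  "increments": [
    {"grip": 0.1,"delta_pos": [0,0,-0.003],"twist": 0},
    {"grip": 0.1,"delta_pos": [0,0,0],"twist": 0},
    {"grip": 0.1,"delta_pos": [0,0,0],"twist": 0}
  ]
}}

```text
clock: 6.33
position: [0.4709, 0.3707, 0.0584]
ee_rot: [0.003, 0.708, 0.004, -0.706]
contact_force: [-0.0, 0.0, -1.8]
width: 0.0266
```

>>> {"method": "step_arm", "body": {
  "increments": [
    {"grip": 0.1,"delta_pos": [0,0,-0.002],"twist": 0},
    {"grip": 0.1,"delta_pos": [0,0,-0.002],"twist": 0},
    {"grip": 0.1,"delta_pos": [0,0,-0.001],"twist": 0},
    {"grip": 0.1,"delta_pos": [0,0,0],"twist": 0},
    {"grip": 0.1,"delta_pos": [0,0,0],"twist": 0},
    {"grip": 0.1,"delta_pos": [0,0,0],"twist": 0}
  ]
}}

```text
clock: 6.83
position: [0.47, 0.3704, 0.0524]
ee_rot: [0.003, 0.707, 0.003, -0.707]
contact_force: [-0.0, -0.5, -1.5]
width: 0.0272
```

>>> {"method": "step_arm", "body": {
  "increments": [
    {"grip": 0.1,"delta_pos": [0,0,-0.0015],"twist": 0},
    {"grip": 0.1,"delta_pos": [0,0,0],"twist": 0},
    {"grip": 0.1,"delta_pos": [0,0,0],"twist": 0},
    {"grip": 0.1,"delta_pos": [0,0,0],"twist": 0}
  ]
}}

```text
clock: 7.17
position: [0.47, 0.3704, 0.0508]
ee_rot: [-0.003, -0.707, -0.003, 0.707]
contact_force: [-0.6, 0.1, -1.4]
width: 0.0269
```

>>> {"method": "step_arm", "body": {
  "increments": [
    {"grip": 0.1,"delta_pos": [0,0,-0.0015],"twist": 0},
    {"grip": 0.1,"delta_pos": [0,0,0],"twist": 0},
    {"grip": 0.1,"delta_pos": [0,0,0],"twist": 0}
  ]
}}

```text
clock: 7.42
position: [0.4701, 0.3705, 0.0493]
ee_rot: [0.003, 0.707, 0.003, -0.707]
contact_force: [-0.0, 0.2, -0.0]
width: 0.0268
```

>>> {"method": "step_arm", "body": {
  "increments": [
    {"grip": 0.1,"delta_pos": [0,0,-0.0008],"twist": 0},
    {"grip": 0.1,"delta_pos": [0,0,0],"twist": 0},
    {"grip": 0.1,"delta_pos": [0,0,0],"twist": 0}
  ]
}}

```text
clock: 7.67
position: [0.4701, 0.3705, 0.0493]
ee_rot: [0.003, 0.707, 0.004, -0.707]
contact_force: [-2.0, -0.5, 4.5]
width: 0.0268
```

The cover is on the bench, with the contact force at +4.5 N. I'll release it.

>>> {"method": "step_arm", "body": {
  "increments": [
    {"grip": 0.1,"delta_pos": [0,0,0.0008],"twist": 0},
    {"grip": 0.4,"delta_pos": [0,0,0],"twist": 0},
    {"grip": 0.7,"delta_pos": [0,0,0],"twist": 0},
    {"grip": 1,"delta_pos": [0,0,0],"twist": 0},
    {"grip": 1,"delta_pos": [0,0,0],"twist": 0},
    {"grip": 1,"delta_pos": [0,0,0],"twist": 0},
    {"grip": 1,"delta_pos": [0,0,0.01],"twist": 0},
    {"grip": 1,"delta_pos": [0,0,0.03],"twist": 0},
    {"grip": 1,"delta_pos": [0,0,0.04],"twist": 0},
    {"grip": 1,"delta_pos": [0,0,0.04],"twist": 0}
  ]
}}

```text
clock: 8.5
position: [0.4693, 0.3699, 0.1704]
ee_rot: [-0.004, -0.706, -0.003, 0.708]
contact_force: [0.7, 0.2, 0.5]
width: 0.0854
```

>>> {"method": "step_arm", "body": {
  "increments": [
    {"grip": 1,"delta_pos": [0,0,0.04],"twist": 0},
    {"grip": 1,"delta_pos": [0,0,0.04],"twist": 0},
    {"grip": 1,"delta_pos": [0,-0.02,0.01],"twist": 0},
    {"grip": 1,"delta_pos": [0.007,-0.04,0],"twist": 0},
    {"grip": 1,"delta_pos": [0.007,-0.04,0],"twist": 0},
    {"grip": 1,"delta_pos": [0.007,-0.04,0],"twist": 0},
    {"grip": 1,"delta_pos": [0.007,-0.04,0],"twist": 0},
    {"grip": 1,"delta_pos": [0.007,-0.04,0],"twist": 0},
    {"grip": 1,"delta_pos": [0,-0.02,0],"twist": 0},
    {"grip": 1,"delta_pos": [0,0,0],"twist": 0}
  ]
}}

```text
clock: 9.33
position: [0.5052, 0.1262, 0.2602]
ee_rot: [0.003, 0.707, 0.001, -0.707]
contact_force: [0.8, 0.3, 0.9]
width: 0.0854
```

```bash
python3 - <<'E'
from h import *
import pickle
st=manip.get_state(); d=cam("wrist"); a=cam("top"); pickle.dump((d,a,st),open("w3.pkl","wb"))
print(st["position"],st["contact_force"],st["qpos"])
cv2.imwrite("pics/w3.png",np.hstack([cv2.resize(d["img"][0:300,150:550],(533,400)),cv2.resize(a["img"][130:380,130:297],(267,400))])[:,:,::-1])
E
```

```text
[0.50516678 0.12616466 0.26019949] [0.77123765 0.25444205 0.88180212] [ 0.11289153  0.17802456  1.565435   -0.00263595  1.39760815  1.67934425]
```

View pics/w3.png

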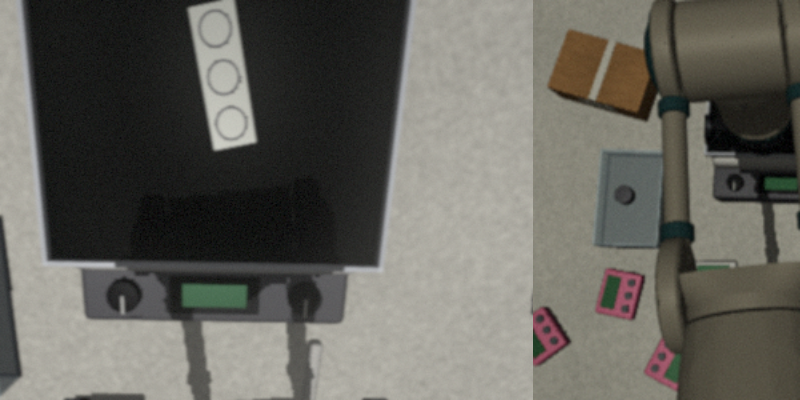

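The cover stands upright on bare bench at about (628,197) in the crop. The slide's middle ring is at (223.5,77), with its end rings at (215,28) and (231.5,123).

```bash
python3 - <<'E'
from h import *
import pickle
d,a,st=pickle.load(open("w3.pkl","rb"))
im=d["img"]; g=cv2.cvtColor(im,cv2.COLOR_RGB2GRAY)
m=np.zeros_like(g); m[0:125,270:360]=(g[0:125,270:360]>90)*255
n,l,s,c=cv2.connectedComponentsWithStats(m); i=1+np.argmax(s[1:,4])
ys,xs=np.where(l==i); print("blob",s[i],c[i])
pts=np.array([ray(d,(x,y),.111,st)[:2] for x,y in zip(xs,ys)],np.float32)
r=cv2.minAreaRect(pts*1000); print("slide rect",r)
s3=1.3325
P=[ray(d,(150+x/s3,y/s3),.111,st)[:2] for x,y in [(215,28),(223.5,77),(231.5,123)]]
print(np.round(P,4), np.degrees(np.arctan2(*(P[0]-P[2])[::-1])))
# platform check
for p in [(48,264),(382,268)]: print(ray(d,(150+p[0]/s3,p[1]/s3),.113,st).round(4))
# knob of cover in top
print("cover", ray(a,(130+(625-533)/267*167,130+195/400*250),.073).round(3))
E
```

```text
blob [ 291    0   52  113 3905] [316.8268886  55.1546735]
slide rect ((635.607421875, 128.8809051513672), (77.11967468261719, 27.427730560302734), 10.837020874023438)
[[0.6606 0.1334]
 [0.6357 0.1285]
 [0.611  0.1237]] 11.114326623999013
[0.526  0.2417 0.113 ]
[0.5242 0.0252 0.113 ]
cover [0.467 0.367 0.073]
```

The slide is at (0.6355, 0.1287) with a yaw of 10.9°, and its size checks out at 77x27 mm. Next I'll go over the rack to look at the magnifier.

>>> {"method": "step_arm", "body": {
  "increments": [
    {"grip": 1,"delta_pos": [-0.004,-0.0354,0.002],"twist": 1},
    {"grip": 1,"delta_pos": [-0.004,-0.0354,0],"twist": 1},
    {"grip": 1,"delta_pos": [-0.004,-0.0354,0],"twist": 1},
    {"grip": 1,"delta_pos": [-0.004,-0.0354,0],"twist": 1},
    {"grip": 1,"delta_pos": [-0.004,-0.0354,0],"twist": 1},
    {"grip": 1,"delta_pos": [-0.004,-0.0354,0],"twist": 1},
    {"grip": 1,"delta_pos": [-0.004,-0.0354,0],"twist": 1},
    {"grip": 1,"delta_pos": [-0.004,-0.0354,0],"twist": 1},
    {"grip": 1,"delta_pos": [-0.004,-0.0354,0],"twist": 1},
    {"grip": 1,"delta_pos": [-0.004,-0.0354,0],"twist": 1}
  ]
}}

```text
clock: 10.27
position: [0.4655, -0.2237, 0.2618]
ee_rot: [0.066, 0.704, 0.066, -0.704]
contact_force: [-0.1, 0.0, 0.3]
width: 0.0854
```

>>> {"method": "step_arm", "body": {
  "increments": [
    {"grip": 1,"delta_pos": [-0.004,-0.0354,0],"twist": 1},
    {"grip": 1,"delta_pos": [-0.004,-0.0354,0],"twist": 1},
    {"grip": 1,"delta_pos": [-0.004,-0.0354,0],"twist": 1},
    {"grip": 1,"delta_pos": [-0.004,-0.0354,0],"twist": 1},
    {"grip": 1,"delta_pos": [-0.004,-0.0354,0],"twist": 1},
    {"grip": 1,"delta_pos": [-0.004,-0.03,0],"twist": 1},
    {"grip": 1,"delta_pos": [0,0,0],"twist": 0},
    {"grip": 1,"delta_pos": [0,0,0],"twist": 0},
    {"grip": 1,"delta_pos": [0,0,0],"twist": 0}
  ]
}}

```text
clock: 11.02
position: [0.442, -0.4292, 0.2612]
ee_rot: [0.102, 0.7, 0.103, -0.7]
contact_force: [-0.3, 0.2, 0.0]
width: 0.0853
```

```bash
python3 - <<'E'
from h import *
import pickle
st=manip.get_state(); d=save("wrist","w4.png"); pickle.dump((d,st),open("w4.pkl","wb"))
print(st["position"],st["ee_rot"],st["qpos"])
E
```

```text
[ 0.4419874  -0.42919897  0.26115311] [ 0.10173373  0.6998204   0.10274034 -0.69953276] [-8.84250156e-01  3.24874677e-01  1.35991853e+00  1.08922313e-03
  1.45780980e+00  3.96235631e-01]
```

View pics/w4.png

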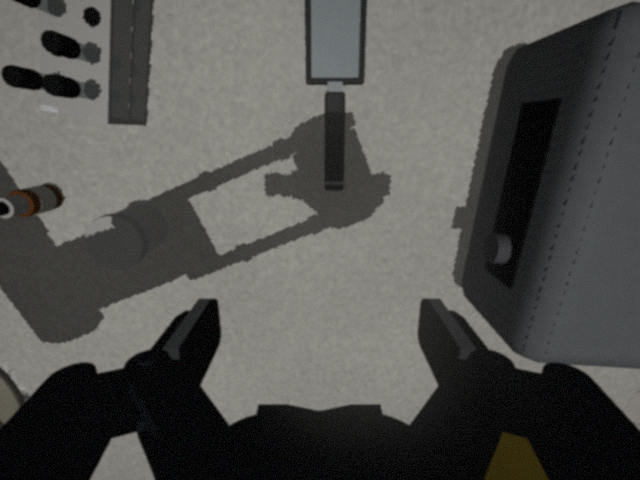

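The wrist view shows the handle from (335,92) to its tail at (334,188), with the frame's near edge at y≈82. It is nearly in line with the tool. The grey box on the right is well clear of the fingers.

```bash
python3 - <<'E'
from h import *
import pickle
d,st=pickle.load(open("w4.pkl","rb"))
g=cv2.cvtColor(d["img"],cv2.COLOR_RGB2GRAY)
f=ray(d,(335,92),.016,st);t=ray(d,(334,188),.016,st)   # top edges
u=(f-t)/np.linalg.norm(f-t); print("len",np.linalg.norm(f-t),"yaw",np.degrees(np.arctan2(u[1],u[0])))
print("origin",(t+u*.079).round(4),(f-u*.026).round(4))
L=ray(d,(325.5,140),.016,st);R=ray(d,(345.5,140),.016,st);print("w",np.linalg.norm(L-R))
# frame side edges
for p in [(309,10),(306,80),(366,10),(364,80)]: print(ray(d,p,.012,st).round(4))
for y in (105,125,145,165): print(y,g[y,318:354].tolist())
E
```

```text
len 0.10143322414164203 yaw 16.75232874043547
origin [ 0.5364 -0.4173  0.016 ] [ 0.5329 -0.4183  0.016 ]
w 0.021939250956187793
[ 0.6232 -0.3633  0.012 ]
[ 0.5607 -0.378   0.012 ]
[ 0.6394 -0.4179  0.012 ]
[ 0.5782 -0.4367  0.012 ]
105 [133, 130, 131, 132, 134, 124, 97, 64, 46, 47, 47, 50, 46, 53, 50, 52, 47, 51, 53, 43, 49, 47, 46, 42, 46, 43, 70, 105, 131, 140, 136, 136, 136, 136, 136, 136]
125 [63, 63, 70, 72, 73, 63, 55, 39, 36, 34, 34, 31, 31, 32, 35, 38, 31, 30, 32, 32, 33, 37, 36, 35, 37, 39, 42, 55, 63, 66, 67, 63, 70, 70, 77, 90]
145 [66, 65, 69, 63, 63, 62, 51, 41, 36, 33, 32, 25, 29, 35, 32, 28, 31, 34, 36, 34, 35, 28, 30, 31, 29, 39, 48, 63, 62, 67, 65, 67, 66, 64, 64, 69]
165 [66, 64, 60, 64, 58, 62, 49, 36, 27, 32, 29, 31, 27, 31, 28, 27, 28, 27, 27, 23, 24, 28, 32, 27, 27, 41, 53, 63, 65, 64, 60, 64, 63, 64, 63, 65]
```

>>> {"method": "step_arm", "body": {
  "increments": [
    {"grip": 1,"delta_pos": [0.023,0.003,-0.02],"twist": 0},
    {"grip": 1,"delta_pos": [0.023,0.003,-0.03],"twist": 0},
    {"grip": 1,"delta_pos": [0.023,0.003,-0.03],"twist": 0},
    {"grip": 1,"delta_pos": [0.024,0.002,-0.03],"twist": 0},
    {"grip": 1,"delta_pos": [0,0,-0.03],"twist": 0},
    {"grip": 1,"delta_pos": [0,0,-0.03],"twist": 0},
    {"grip": 1,"delta_pos": [0,0,-0.03],"twist": 0},
    {"grip": 1,"delta_pos": [0,0,-0.02],"twist": 0},
    {"grip": 1,"delta_pos": [0,0,0],"twist": 0},
    {"grip": 1,"delta_pos": [0,0,0],"twist": 0}
  ]
}}

```text
clock: 11.9
position: [0.5342, -0.4176, 0.0409]
ee_rot: [-0.102, -0.699, -0.103, 0.7]
contact_force: [0.3, 0.0, 1.1]
width: 0.0854
```

>>> {"method": "step_arm", "body": {
  "increments": [
    {"grip": 1,"delta_pos": [0.0005,0,-0.018],"twist": 0},
    {"grip": 1,"delta_pos": [0,0,-0.012],"twist": 0},
    {"grip": 1,"delta_pos": [0,0,-0.007],"twist": 0},
    {"grip": 1,"delta_pos": [0,0,0],"twist": 0},
    {"grip": 0.7,"delta_pos": [0,0,0],"twist": 0},
    {"grip": 0.5,"delta_pos": [0,0,0],"twist": 0},
    {"grip": 0.35,"delta_pos": [0,0,0],"twist": 0},
    {"grip": 0.2,"delta_pos": [0,0,0],"twist": 0},
    {"grip": 0,"delta_pos": [0,0,0],"twist": 0},
    {"grip": 0,"delta_pos": [0,0,0],"twist": 0}
  ],
  "force": 70
}}

```text
clock: 12.73
position: [0.5348, -0.42, 0.0053]
ee_rot: [0.102, 0.7, 0.101, -0.699]
contact_force: [0.8, -0.4, -0.4]
width: 0.02
```

>>> {"method": "step_arm", "body": {
  "increments": [
    {"grip": 0,"delta_pos": [0,0,0],"twist": 0},
    {"grip": 0,"delta_pos": [0,0,0],"twist": 0},
    {"grip": 0,"delta_pos": [0,0,0],"twist": 0},
    {"grip": 0,"delta_pos": [0,0,0],"twist": 0}
  ]
}}

```text
clock: 13.07
position: [0.5348, -0.42, 0.0052]
ee_rot: [0.102, 0.7, 0.101, -0.699]
contact_force: [-0.7, -0.6, 6.3]
width: 0.0198
```

Gripped. I'll lift it straight up and look.

>>> {"method": "step_arm", "body": {
  "increments": [
    {"grip": 0,"delta_pos": [0,0,0.01],"twist": 0},
    {"grip": 0,"delta_pos": [0,0,0.02],"twist": 0},
    {"grip": 0,"delta_pos": [0,0,0.03],"twist": 0},
    {"grip": 0,"delta_pos": [0,0,0.03],"twist": 0},
    {"grip": 0,"delta_pos": [0,0,0.03],"twist": 0},
    {"grip": 0,"delta_pos": [0,0,0.03],"twist": 0},
    {"grip": 0,"delta_pos": [0,0,0.03],"twist": 0},
    {"grip": 0,"delta_pos": [0,0,0.03],"twist": 0},
    {"grip": 0,"delta_pos": [0,0,0.03],"twist": 0},
    {"grip": 0,"delta_pos": [0,0,0],"twist": 0}
  ]
}}

```text
clock: 13.9
position: [0.5367, -0.4216, 0.2519]
ee_rot: [0.105, 0.702, 0.098, -0.697]
contact_force: [0.1, 0.9, 0.3]
width: 0.02
```

```bash
python3 - <<'E'
from h import *
import pickle
st=manip.get_state(); d=cam("wrist"); a=cam("scene"); pickle.dump((d,st),open("w5.pkl","wb"))
print(st["position"],st["ee_rot"],st["contact_force"],st["width"])
cv2.imwrite("pics/w5.png",np.hstack([cv2.resize(d["img"],(480,360)),cv2.resize(a["img"][130:400,20:260],(320,360))])[:,:,::-1])
E
```

```text
[ 0.53665469 -0.42158844  0.25193956] [ 0.10536375  0.70241532  0.09834293 -0.69702215] [0.13150773 0.89494347 0.32551698] 0.019981765610594622
```

View pics/w5.png

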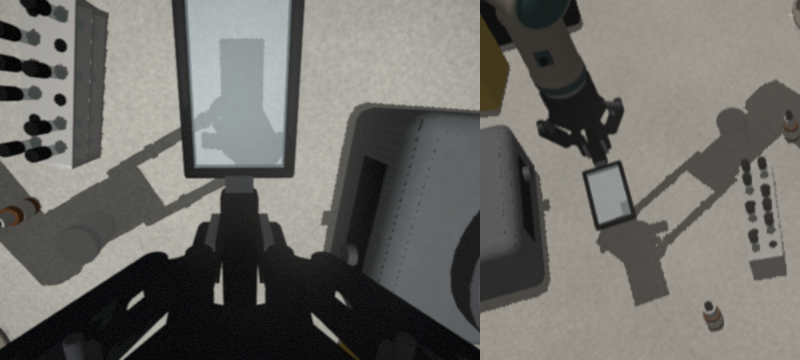

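The magnifier is held straight. The frame's near edge is at about (186,178)–(294,176) in the crop, which I'll use to get the lens offset from the TCP.

```bash
python3 - <<'E'
from h import *
import pickle
d,st=pickle.load(open("w5.pkl","rb"))
z=st["position"][2]-.005+.012
L,R=[ray(d,np.array(p)/.75,z,st)-st["position"] for p in [(186,178),(294,176)]]
n=(L+R)/2; print(L,R,np.linalg.norm(L-R),"near edge ahead",np.linalg.norm(n[:2]),"dir",np.degrees(np.arctan2(n[1],n[0])), "edge normal yaw",np.degrees(np.arctan2(*(L-R)[[1,0]]))-90)
E
```

```text
[0.02365246 0.03946549 0.007     ] [ 0.04179542 -0.01827426  0.007     ] 0.0605231043012654 near edge ahead 0.03439655759381878 dir 17.94132694398202 edge normal yaw 17.44373696596952
```

>>> {"method": "step_arm", "body": {
  "increments": [
    {"grip": 0,"delta_pos": [0,0.01,0],"twist": -0.3},
    {"grip": 0,"delta_pos": [0,0.02,0],"twist": -0.3},
    {"grip": 0,"delta_pos": [0.001,0.03,0],"twist": -0.3},
    {"grip": 0,"delta_pos": [0.001,0.03,0],"twist": -0.3},
    {"grip": 0,"delta_pos": [0.001,0.03,0],"twist": -0.3},
    {"grip": 0,"delta_pos": [0.001,0.03,0],"twist": -0.3},
    {"grip": 0,"delta_pos": [0.001,0.03,0],"twist": -0.3},
    {"grip": 0,"delta_pos": [0.001,0.03,0],"twist": -0.3},
    {"grip": 0,"delta_pos": [0.001,0.03,0],"twist": -0.3},
    {"grip": 0,"delta_pos": [0.001,0.03,0],"twist": -0.3}
  ]
}}

```text
clock: 14.83
position: [0.5407, -0.1469, 0.2419]
ee_rot: [-0.082, -0.701, -0.084, 0.704]
contact_force: [0.4, 0.5, -0.7]
width: 0.0201
```

>>> {"method": "step_arm", "body": {
  "increments": [
    {"grip": 0,"delta_pos": [0.001,0.03,0],"twist": -0.3},
    {"grip": 0,"delta_pos": [0.001,0.03,0],"twist": -0.3},
    {"grip": 0,"delta_pos": [0.001,0.03,0],"twist": -0.3},
    {"grip": 0,"delta_pos": [0.001,0.03,0],"twist": -0.3},
    {"grip": 0,"delta_pos": [0.001,0.03,0],"twist": -0.3},
    {"grip": 0,"delta_pos": [0,0.03,0],"twist": -0.3},
    {"grip": 0,"delta_pos": [0,0.03,0],"twist": -0.3},
    {"grip": 0,"delta_pos": [0,0.02,0],"twist": -0.3},
    {"grip": 0,"delta_pos": [0,0,0],"twist": -0.3},
    {"grip": 0,"delta_pos": [0,0,0],"twist": 0}
  ]
}}

```text
clock: 15.67
position: [0.5457, 0.0816, 0.2423]
ee_rot: [-0.068, -0.702, -0.068, 0.705]
contact_force: [-0.2, 0.3, -1.6]
width: 0.02
```

```bash
python3 - <<'E'
from h import *
st=manip.get_state();print(st["position"],st["ee_rot"],st["contact_force"],st["width"],st["clock"])
E
```

```text
[0.54572143 0.0815782  0.24233464] [-0.0677751  -0.70226977 -0.06771856  0.70543455] [-0.17603283  0.2695119  -1.62080524] 0.019976650263350573 15.6667
```

>>> {"method": "step_arm", "body": {
  "increments": [
    {"grip": 0,"delta_pos": [0.0013,0.015,0],"twist": 0},
    {"grip": 0,"delta_pos": [0,0.015,0],"twist": 0},
    {"grip": 0,"delta_pos": [0,0,-0.015],"twist": 0},
    {"grip": 0,"delta_pos": [0,0,-0.02],"twist": 0},
    {"grip": 0,"delta_pos": [0,0,-0.02],"twist": 0},
    {"grip": 0,"delta_pos": [0,0,-0.012],"twist": 0},
    {"grip": 0,"delta_pos": [0,0,0],"twist": 0},
    {"grip": 0,"delta_pos": [0,0,0],"twist": 0},
    {"grip": 0,"delta_pos": [0,0,0],"twist": 0},
    {"grip": 0,"delta_pos": [0,0,0],"twist": 0}
  ]
}}

```text
clock: 16.5
position: [0.5495, 0.11, 0.1783]
ee_rot: [0.067, 0.705, 0.067, -0.703]
contact_force: [1.0, 0.3, -0.8]
width: 0.0204
```

```bash
python3 - <<'E'
from h import *
import pickle
st=manip.get_state(); d=cam("wrist"); a=cam("scene"); pickle.dump((d,a,st),open("w6.pkl","wb"))
print(st["position"],st["ee_rot"],st["contact_force"],st["width"])
cv2.imwrite("pics/w6.png",np.hstack([cv2.resize(d["img"],(400,300)),cv2.resize(a["img"][220:370,290:490],(400,300),interpolation=cv2.INTER_CUBIC)])[:,:,::-1])
E
```

```text
[0.54952621 0.10996636 0.17832021] [ 0.06676762  0.70461466  0.06657847 -0.70329764] [ 0.99691022  0.26496716 -0.75302007] 0.0204226746408457
```

View pics/w6.png

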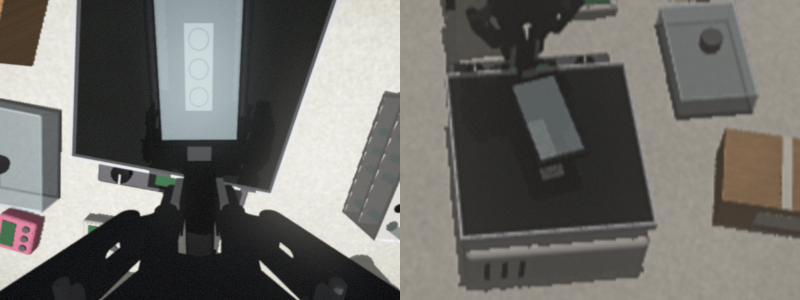

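All three rings show through the lens, and the slide is parallel and centred across it. The cover stands clear. I'll make the final descent.

>>> {"method": "step_arm", "body": {
  "increments": [
    {"grip": 0,"delta_pos": [-0.001,0.001,-0.008],"twist": 0},
    {"grip": 0,"delta_pos": [0,0,-0.008],"twist": 0},
    {"grip": 0,"delta_pos": [0,0,-0.006],"twist": 0},
    {"grip": 0,"delta_pos": [0,0,-0.005],"twist": 0},
    {"grip": 0,"delta_pos": [0,0,-0.003],"twist": 0},
    {"grip": 0,"delta_pos": [0,0,0],"twist": 0},
    {"grip": 0,"delta_pos": [0,0,0],"twist": 0},
    {"grip": 0,"delta_pos": [0,0,0],"twist": 0},
    {"grip": 0,"delta_pos": [0,0,0],"twist": 0},
    {"grip": 0,"delta_pos": [0,0,0],"twist": 0}
  ]
}}

```text
clock: 17.43
position: [0.5481, 0.1114, 0.1477]
ee_rot: [0.067, 0.704, 0.067, -0.704]
contact_force: [0.2, 1.3, -1.6]
width: 0.0199
```

```bash
python3 - <<'E'
from h import *
import pickle
from scipy.spatial.transform import Rotation as Ro
st=manip.get_state(); d=cam("wrist"); b=cam("top"); a=cam("scene"); pickle.dump((d,a,b,st),open("w7.pkl","wb"))
print(st["position"],st["ee_rot"],st["contact_force"],st["width"],abs(st["qd"]).max())
q=st["ee_rot"];R=Ro.from_quat([*q[1:],q[0]]).as_matrix();print(R.round(3))
u=R[:,2] if R[0,2]>0 else -R[:,2]
lens=st["position"]+.09*u-np.array([0,0,.005]); y=np.radians(10.9)
e=lens[:2]-[.6355,.1287]; print("lens",lens,"err in slide frame",e@[np.cos(y),np.sin(y)],e@[-np.sin(y),np.cos(y)],"gap",lens[2]-.111)
cv2.imwrite("pics/w7.png",np.hstack([cv2.resize(d["img"],(400,300)),cv2.resize(a["img"][220:370,290:490],(400,300),interpolation=cv2.INTER_CUBIC)])[:,:,::-1])
E
```

```text
[0.54806768 0.11141597 0.147672  ] [ 0.0669172   0.70419447  0.06686351 -0.70367714] [ 0.23531056  1.32746517 -1.60679409] 0.019875995831586626 0.0018702094767026024
[[ 0.001  0.188 -0.982]
 [-0.    -0.982 -0.188]
 [-1.     0.    -0.001]]
lens [0.6364569  0.12836712 0.1427369 ] err in slide frame 0.0008766883758009211 -0.0005078212605816392 gap 0.031736902842204304
```

View pics/w7.png

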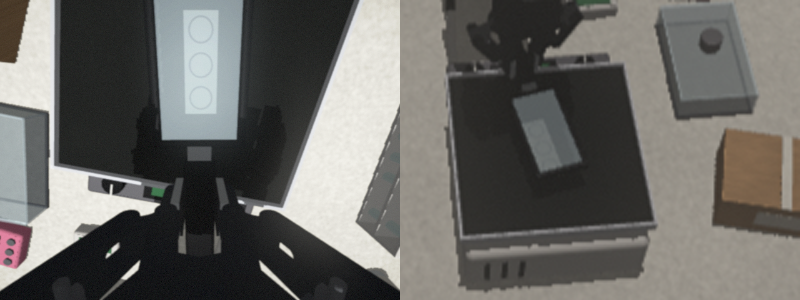

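The last view shows all three rings, at x≈201 and y≈29, 65 and 98 in the crop. The lens is level and at rest, and touches nothing. I'll hand it in.

```bash
python3 -c "
from rig import manip; print(manip.sign_off())"
```

```text
the job is handed in; nothing more can be done
None
```

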